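Clear the stand, fetch the gearbox, put the supplies back

ROBOT

A 7-joint arm with a two-finger parallel gripper is mounted at the origin on the work surface. World frame = base frame: x ahead of the robot, y to its left, z up, the work surface at z = 0. Lengths are in m, angles in rad, forces in N, time in s.
With the tool pointing down it reaches from about 0.35 to 0.9 m from the base axis. Payload 8.1 kg.
Tool frame: the origin (TCP) lies midway between the tips of the shut fingers; the grasp point (between the pads) lies 19 mm behind it; z points along the fingers, y is the line along which they close (so a half turn about z gives the same grasp; the last joint's range is limited). The gripper opens to 92 mm and grips with 3 to 60 N. Pads are 19 mm wide; open, the fingers measure 130 mm over their backs; the gripper's body (75 mm by 190 mm) begins 47 mm behind the grasp point.
Start: joints at [-1.207, 0.434, 0.025, 1.573, -0.012, 1.134, -0.075], TCP at [0.281, 0.558, 0.227] pointing down, gripper open.
Joint ranges: [-2.62, 2.62], [-0.44, 2.09], [-1.27, 1.32], [0.08, 2.57], [-1.32, 4.46], [0.12, 2], [-2.74, 2.74]. Speed limits (rad/s): [2.22, 2.22, 3.01, 3.01, 3.14, 3.14, 3.14].

INTERFACE

Orientations are given as a rotation vector (axis times angle).
In Python, from cell import arm gives the robot as it stands.
- The arm moves only by the tool carry_out, never from a script. Its arguments are lists of equal length, an entry for each row: "claw": the finger opening in cm, from 0 to 9.18; "delta_pos": the shift along the tool's x, y, z in cm, a list of three; "angular": the turn, a rotation vector about the tool's x, y, z in rad, a list of three. In form: {"claw": [claw, ...], "delta_pos": [[dx, dy, dz], ...], "angular": [[ax, ay, az], ...]}. A call has 1 to 20 rows; each row shifts and turns the commanded pose from where the row before left it, along the tool's axes as they then stand; what a row does not reach is not made up. A row lasts 1/10 s, in which the tool goes at most 50 mm and 8.59 degrees, less where a joint would pass 70% of its speed; a pose out of reach is approached as far as the arm can. A call with a gripper value outside its range is refused whole. The fingers move at their own pace and stop on an object; "force" is the grip in N (left out, the last holds). Time passes only in rows, so rows that do not move let the fingers close. It gives the time, the measured TCP pose, the force, the opening and the grip force at its end, in the units of the state.
- arm.observe(): the state, without advancing time (a new reading comes with each control period).
- arm.get_image(name): name is "side" or "top"; returns a dict with "frame" (420x560x3 uint8, red, green, blue), "mtx" (3x3 intrinsics, pixels), "T" (4x4, takes a point from camera to world coordinates). Camera axes: x right, y down, z forward; pixel columns grow to the right and rows downward; lengths in m; the calibration is good to about 2 mm. A picture is of the moment at which its call begins. There is no depth.
- arm.sign_off(): hands the job in; it is judged then, once.
Trained networks look in a picture, given as the dict that the camera call returned (one of the last four; its "shot" number tells which), for a name from the list of things; names that differ only in an ending like _2 or _b are one class to them, and where a whole thing is asked for, a point or a joint stands for the part that bears it (a point fixed in the world has none). Each returns a list of dicts, best first, with "conf" (0 to 1); they miss things now and then, are a little off and sometimes report something else, mostly with a low value. They report only what shows in the picture. A call takes as long as a camera call.
- arm.look_for(label, picture): "centre" ([column, row] as shares, 0 to 1, of the picture: columns of its width, rows of its height, amid what is visible of it).
- arm.trace(label, picture): "region" (420x560 bool, what is visible of it) and "centre" ([column, row] as shares, 0 to 1, of the picture: columns of its width, rows of its height, amid what is visible of it).
- arm.place_of(label, picture): "centre" ([column, row] as shares, 0 to 1, of the picture: columns of its width, rows of its height: a listed point, or the origin of a listed thing).
The state is a dict: "clock": time; "joints": joint angles; "dq": joint speeds; "joint_efforts": joint torques, N m; "position": TCP position; "ee_rot": TCP orientation; "force": force on the tool from outside, world axes, zero at the start; "ft_torque": the same for the moment, N m; "width": opening from 0.0 (shut) to 1.0 (fully open); "gripper_force": force on a finger pad.
Only numpy, scipy, OpenCV 4.12 (cv2) and the standard library are available. Lean on these libraries where they do the work, as an engineer would, in place of code of your own. Each camera call takes 0.05 s, during which the arm holds its last target. There are 200 camera calls.

TASK

Move the red can, the blue bottle and the yellow-lidded jar off the plywood stand and park all three upright on the black rubber mat; only then fetch the aluminium gearbox from behind them and set it upright in the grey fixture, lengthwise between the two end stops and wholly on the orange seat. Then put each of the three back, upright and wholly on the disc of its own colour. Do not tip anything over or move the mug.

Things in the scene. Friction and masses are not known exactly. Their poses are not given: they have to be found in the camera images.
- red_can: red spray can standing upright: straight round body 45 mm in diameter and 95 mm tall with a white paper band, a narrower red cap above, 108 mm tall in all, 0.2 to 0.4 kg; origin at the centre of its underside, z up. Grip the straight body
- blue_bottle: blue squeeze bottle standing upright: straight round body 43 mm in diameter and 80 mm tall with a white paper band, then a tapered nozzle, 100 mm tall in all, 0.15 to 0.3 kg; origin at the centre of its underside, z up. Grip the straight body
- yellow_jar: closed clear jar with dark screws in it and a yellow lid, a plain cylinder 46 mm in diameter and 90 mm tall, 0.2 to 0.4 kg; origin at the centre of its underside, z up
- red_disc: flat red disc, 62 mm diameter, 3 mm thick, fixed on the plywood stand; origin at the centre of its underside (its top face is 3 mm higher). The home place of the red can, which stands on it at the start. The three discs lie in a straight row, 85 mm apart centre to centre, in an order that changes; the coloured rim shows around the foot of what stands on it
- blue_disc: flat blue disc, 62 mm diameter, 3 mm thick, fixed on the plywood stand; origin at the centre of its underside (its top face is 3 mm higher). The home place of the blue bottle, which stands on it at the start. The three discs lie in a straight row, 85 mm apart centre to centre, in an order that changes; the coloured rim shows around the foot of what stands on it
- yellow_disc: flat yellow disc, 62 mm diameter, 3 mm thick, fixed on the plywood stand; origin at the centre of its underside (its top face is 3 mm higher). The home place of the yellow-lidded jar, which stands on it at the start. The three discs lie in a straight row, 85 mm apart centre to centre, in an order that changes; the coloured rim shows around the foot of what stands on it
- gearbox: aluminium block 40 mm wide (its x), 110 long (y), 55 tall (z), 0.35 to 0.65 kg, dark boss and brass shaft on top (12 mm higher, 28 mm from centre towards -y); origin: centre of underside. Stands on the 12 mm plywood stand 9 to 17 mm beyond the things on the discs, length along the row; behind it 50 mm free, then a 22 mm lip. Grip across the 40 mm. Either way round is right
- mat: black rubber mat lying fixed on the bench, 250 mm (its x) by 140 mm (its y), 4 mm thick, thin grey line along each long edge; origin at the centre of its underside. The side area; lies left or right of the stand
- fixture: fixed grey plate 90 mm (its x) by 170 mm (its y), with a flat orange seat 64 mm (x) by 134 mm (y) whose top is 12 mm above the bench, and at each y end of the seat a dark end stop (134 mm apart inside, 26 mm above the bench). Open on its x sides. Origin: centre of the underside, on the bench. The gearbox's length goes along y. On the other side of the stand from the mat
- mug: white mug, 76 mm in diameter, 90 mm tall, with a handle, standing upright between the robot and the stand; origin at the centre of its underside. A bystander: leave it

How it is judged:
By the outcome, as a careful person would: the job done as asked, in the order asked, and still so for the second after the job is handed in, with the robot touching nothing.
It also fails if it takes over 141 s, if anything falls off the work surface, if the arm or the gripper's body presses on something with over 40 N, if the wrist force passes 120 N, or if a joint passes its speed limit or range.

## Working session

There is one attempt and no reset: what is moved stays moved. The work goes in short steps, Python scripts to look and compute and a tool call to move; the robot and the scene stay as the last step left them, time stands still between calls to the robot, and variables do not carry over. Pictures are saved under pics/ and viewed, at most 14 in all, crops included, and the job is handed in when it is done.

Besides the shell and the picture viewer there is one more tool, called as name(argument=value, ...) on one line, values as JSON. carry_out: Moves the arm, as the interface text tells. Its arguments: {"type":"object","properties":{"claw":{"type":"array","items":{"type":"number"}},"delta_pos":{"type":"array","items":{"type":"array","items":{"type":"number"}}},"angular":{"type":"array","items":{"type":"array","items":{"type":"number"}}},"force":{"type":"number"}},"required":["claw","delta_pos","angular"]}

```bash
mkdir -p pics; ls; cat > h.py <<'E'
import numpy as np, cv2
from scipy.spatial.transform import Rotation as R
from cell import arm
def pix2world(p,u,v,z):
    K=np.array(p["mtx"]);T=np.array(p["T"])
    d=T[:3,:3]@np.linalg.solve(K,[u,v,1.]);o=T[:3,3]
    return o+d*(z-o[2])/d[2]
def w2pix(p,X):
    K=np.array(p["mtx"]);T=np.array(p["T"])
    c=T[:3,:3].T@(np.array(X,float)-T[:3,3]);q=K@c;return q[:2]/q[2]
def save(p,n,crop=None,s=1):
    f=p["frame"][:,:,::-1]
    if crop: f=f[crop[1]:crop[3],crop[0]:crop[2]]
    if s!=1:f=cv2.resize(f,None,fx=s,fy=s,interpolation=cv2.INTER_CUBIC)
    cv2.imwrite("pics/"+n,f)
E
python3 - <<'E'
from h import *
o=arm.observe();print(o)
P={}
H=dict(red_can=0.015,blue_bottle=0.015,yellow_jar=0.015,red_disc=.012,blue_disc=.012,yellow_disc=.012,gearbox=.012,mat=0,fixture=0,mug=0)
for n in("top","side"):
    p=arm.get_image(n);save(p,n+"0.png");print(n,np.round(p["T"],3).tolist(),np.round(p["mtx"],1).tolist())
    for l,z in H.items():
        r=arm.place_of(l,p)
        for q in r[:2]:
            u,v=q["centre"][0]*560,q["centre"][1]*420
            print(l,round(q["conf"],2),round(u),round(v),np.round(pix2world(p,u,v,z),4))
E
```

```text
pics
{'clock': 0.0, 'joints': array([-1.20660822,  0.43520691,  0.02495511,  1.57413975, -0.01159657,
        1.1339794 , -0.07503186]), 'dq': array([-0.00064547,  0.00115   , -0.00059413,  0.00109851,  0.00218732,
       -0.00014317, -0.00062412]), 'joint_efforts': array([ 7.05928360e-04, -6.67846441e+01,  9.85373743e-01, -3.14463830e+01,
       -6.06004405e-02,  4.28175833e-02,  1.58176908e-04]), 'position': array([0.28106895, 0.55764146, 0.22593825]), 'ee_rot': array([-7.26513043e-01, -3.05619522e+00,  2.46870498e-03]), 'force': array([ 0.09194719, -0.22798554, -0.1786014 ]), 'ft_torque': array([-0.03687685, -0.03251034, -0.01604899]), 'gripper_force': 0.0, 'width': 1.001619393634938}
top [[0.024, -0.995, 0.102, 0.417], [-1.0, -0.022, 0.015, 0.0], [-0.013, -0.102, -0.995, 0.971], [0.0, 0.0, 0.0, 1.0]] [[468.9, 0.0, 282.0], [0.0, 468.9, 209.4], [0.0, 0.0, 1.0]]
red_can 0.71 322 192 [ 0.5531 -0.0662  0.015 ]
blue_bottle 0.98 245 182 [0.5688 0.093  0.015 ]
yellow_jar 0.83 283 187 [0.5611 0.0131 0.015 ]
red_disc 0.7 325 189 [ 0.5587 -0.0718  0.012 ]
blue_disc 0.5 243 183 [0.5684 0.096
[... 214 characters left out ...]
42 -0.0328  0.    ]
side [[-0.718, -0.379, 0.583, -0.027], [-0.696, 0.393, -0.601, 0.558], [-0.001, -0.838, -0.546, 0.568], [0.0, 0.0, 0.0, 1.0]] [[522.3, 0.0, 269.6], [0.0, 522.3, 203.9], [0.0, 0.0, 1.0]]
red_can 0.87 282 200 [ 0.5577 -0.0795  0.015 ]
blue_bottle 0.94 208 239 [0.5635 0.1033 0.015 ]
yellow_jar 0.81 247 218 [0.5618 0.0119 0.015 ]
red_disc 0.47 281 204 [ 0.5502 -0.0707  0.012 ]
blue_disc 0.76 210 236 [0.57   0.0954 0.012 ]
yellow_disc 0.77 248 220 [0.5572 0.0141 0.012 ]
gearbox 0.78 235 208 [0.6057 0.0021 0.012 ]
mat 0.73 362 175 [ 0.5162 -0.2904  0.    ]
mat 0.64 206 238 [0.5827 0.0931 0.    ]
fixture 0.76 135 312 [0.518  0.2875 0.    ]
mug 0.83 345 261 [ 0.362 -0.029  0.   ]
```

View pics/top0.png

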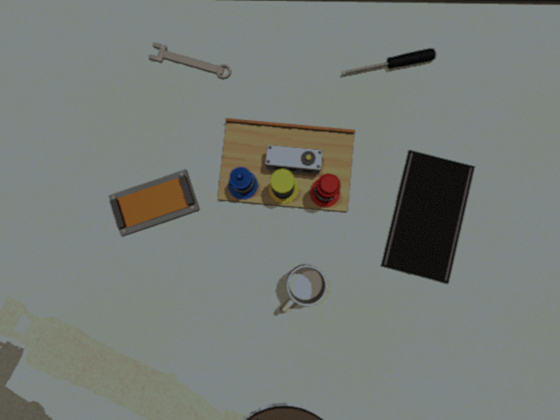

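View pics/side0.png

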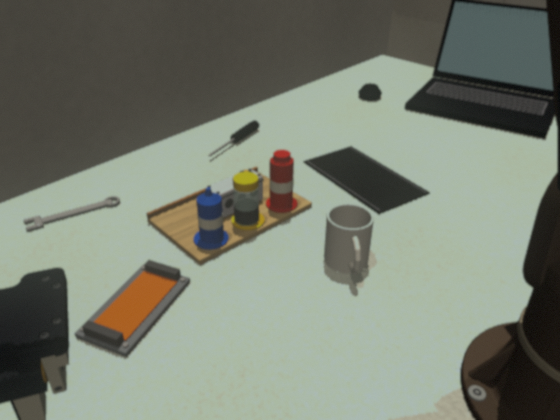

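The top view shows blue at (243,182), yellow at (283,185) and red at (326,190) on the stand. The gearbox is behind them at (293,159), the fixture is at (154,203), the mat at (428,216) and the mug at (305,285). I'll refine these with outlines.

```bash
cat > m.py <<'E'
from h import *
p=arm.get_image("top")
def rect(mask,z,n):
    c=max(cv2.findContours(mask.astype(np.uint8),0,cv2.CHAIN_APPROX_NONE)[0],key=cv2.contourArea)[:,0]
    W=np.array([pix2world(p,u,v,z)[:2] for u,v in c])
    (cx,cy),s,a=cv2.minAreaRect((W*1000).astype(np.float32))
    b=cv2.boxPoints(((cx,cy),s,a));e=[b[1]-b[0],b[2]-b[1]];l=max(e,key=np.linalg.norm)
    th=np.degrees(np.arctan2(l[1],l[0]))%180
    print(n,np.round([cx,cy],1),np.round(s,1),"long axis deg",round(th,1))
hsv=cv2.cvtColor(p["frame"],cv2.COLOR_RGB2HSV)
f=p["frame"].astype(int)
for l,z in dict(mat=.004,gearbox=.067,fixture=.006,yellow_jar=.105).items():
    for r in arm.trace(l,p)[:1]: rect(r["region"],z,l+" %.2f"%r["conf"])
H,S,V=[hsv[...,i] for i in range(3)]
m=(H<16)&(S>200)&(V>90);m[:, 215:]=0;m[:160]=0;rect(m,.012,"seat")
m=(S<60)&(V>110);m[:140]=0;m[175:]=0;m[:,:260]=0;m[:,330:]=0;rect(m,.067,"gbtop")
for l,d in(("side",0),):
  q=arm.get_image("side")
  for k in("red_can","blue_bottle","yellow_jar","red_disc","blue_disc","yellow_disc","gearbox"):
    for pp in(p,q):
      for r in arm.trace(k,pp)[:1]:
        ys,xs=np.nonzero(r["region"]);print(k,pp is p and "top" or "side",round(r["conf"],2),xs.min(),xs.max(),ys.min(),ys.max())
save(p,"top1.png",(205,105,365,225),5)
save(q,"side1.png",(140,130,320,265),4)
o=arm.observe();print(np.round(R.from_rotvec(o["ee_rot"]).as_matrix(),3))
# rendered discs from guess
g=np.array([.5612,.0124]);t=np.radians(85)
im=cv2.imread("pics/top1.png");im2=cv2.imread("pics/side1.png")
for k in(-1,0,1):
  c=g+k*.085*np.array([np.cos(t),np.sin(t)])
  for rr,z in((.031,.015),):
    C=[[c[0]+rr*np.cos(a),c[1]+rr*np.sin(a),z] for a in np.linspace(0,6.28,60)]
    cv2.polylines(im,[np.int32([(w2pix(p,X)-[205,105]+.5)*5 for X in C])],True,(0,255,0))
    cv2.polylines(im2,[np.int32([(w2pix(q,X)-[140,130]+.5)*4 for X in C])],True,(0,255,0))
cv2.imwrite("pics/top1.png",im);cv2.imwrite("pics/side1.png",im2)
E
python3 m.py
```

```text
gearbox 0.73 [608.6  -5. ] [109.   47.9] long axis deg 86.1
fixture 0.78 [523.4 284. ] [ 92.1 173.2] long axis deg 110.5
yellow_jar 0.69 [553.8  16.6] [54.7 44.9] long axis deg 1.2
seat [524.6 352.5] [0. 0.] long axis deg 0.0
gbtop [613.6  -6.2] [110.   38.9] long axis deg 85.4
red_can top 0.71 265 321 145 173
red_can side 0.85 270 293 150 206
blue_bottle top 0.87 229 253 167 194
blue_bottle side 0.67 196 223 187 242
yellow_jar top 0.69 269 293 169 198
yellow_jar side 0.59 233 259 171 225
red_disc top 0.71 309 338 182 207
red_disc side 0.76 266 295 199 211
blue_disc top 0.47 227 256 173 199
blue_disc side 0.7 194 228 232 248
yellow_disc side 0.68 231 264 213 229
gearbox top 0.73 266 321 145 172
gearbox side 0.93 207 262 168 215
[[-0.893  0.45   0.   ]
 [ 0.45   0.893  0.   ]
 [-0.     0.    -1.   ]]
```

View pics/top1.png

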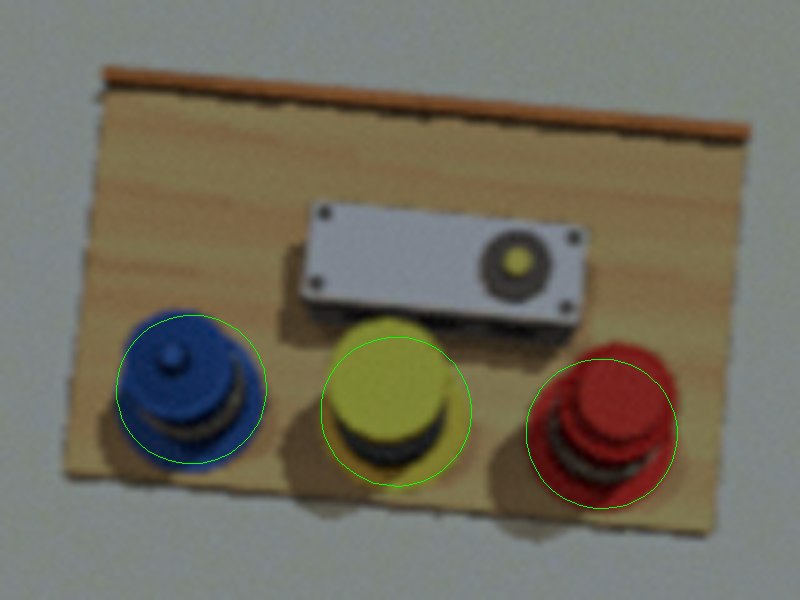

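View pics/side1.png

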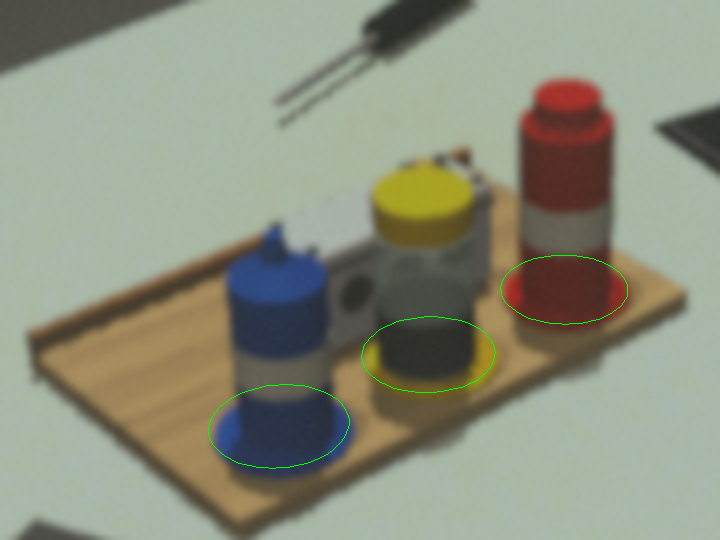

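```bash
python3 - <<'E'
from h import *
p=arm.get_image("top");f=p["frame"];hsv=cv2.cvtColor(f,cv2.COLOR_RGB2HSV);print(f[203,154],hsv[203,154],f[216,428])
def rect(mask,z,n):
    c=max(cv2.findContours(mask.astype(np.uint8),0,cv2.CHAIN_APPROX_NONE)[0],key=cv2.contourArea)[:,0]
    W=np.array([pix2world(p,u,v,z)[:2] for u,v in c])
    (cx,cy),s,a=cv2.minAreaRect((W*1000).astype(np.float32));b=cv2.boxPoints(((cx,cy),s,a))
    l=max([b[1]-b[0],b[2]-b[1]],key=np.linalg.norm)
    print(n,np.round([cx,cy],1),np.round(s,1),round(np.degrees(np.arctan2(l[1],l[0]))%180,1))
m=(f.max(2)<70);m[:140]=0;m[290:]=0;m[:,:370]=0;rect(m,.004,"mat")
m=(f[...,0].astype(int)-f[...,2]>90);m[:160]=0;m[240:]=0;m[:,:100]=0;m[:,205:]=0;rect(m,.012,"seat")
E
```

```text
[122  81  34] [ 16 184 122] [14 14 15]
mat [ 509.5 -285.4] [139.9 249.9] 166.7
seat [525.8 347.9] [11.3 21.1] 156.4
```

The overlaid disc circles are about 1 px off, so I'll shift x by about -2 mm. That puts the discs at blue (.566,.097), yellow (.559,.012) and red (.552,-.072). The gearbox gap then comes out at about 13 mm, inside the stated range. The mat measures 140×250 mm, which matches. Moving to above the red can.

carry_out(claw=[6.2, 6.2, 6.2, 6.2, 6.2, 6.2, 6.2, 6.2, 6.2, 6.2, 6.2, 6.2, 6.2, 6.2, 6.2, 6.2, 6.2, 6.2, 6.2, 6.2], delta_pos=[[0, 0, 0], [0, 0, 0], [0, 0, 0], [-1.9, -3.56, 0], [-1.9, -3.56, 0], [-1.9, -3.56, 0], [-1.9, -3.56, 0], [-1.9, -3.56, 0], [-1.9, -3.56, 0], [-1.9, -3.56, 0], [-1.9, -3.56, 0], [-1.9, -3.56, 0], [-1.9, -3.56, 0], [-1.9, -3.56, 0], [-1.9, -3.56, 0], [-1.9, -3.56, 0], [-1.9, -3.56, 0], [-1.9, -3.56, 0], [-1.9, -3.56, 0], [-1.9, -3.56, 0]], angular=[[0, 0, -0.128], [0, 0, -0.128], [0, 0, -0.128], [0, 0, 0], [0, 0, 0], [0, 0, 0], [0, 0, 0], [0, 0, 0], [0, 0, 0], [0, 0, 0], [0, 0, 0], [0, 0, 0], [0, 0, 0], [0, 0, 0], [0, 0, 0], [0, 0, 0], [0, 0, 0], [0, 0, 0], [0, 0, 0], [0, 0, 0]], force=25)

```text
clock: 4.15
position: [0.5536, -0.0733, 0.227]
ee_rot: [0.13, 3.138, 0.0]
force: [-0.2, 0.4, -0.4]
width: 0.673
gripper_force: 0.0
```

```bash
cat > d.py <<'E'
import sys
from h import *
# usage: d.py x y z [yaw_of_tool_y deg]
o=arm.observe();M=R.from_rotvec(o["ee_rot"]).as_matrix()
a=[float(v) for v in sys.argv[1:]]
print("t",round(o["clock"],1),"pos",np.round(o["position"],4),"yaw_y",round(np.degrees(np.arctan2(M[1,1],M[0,1])),2),"tilt",np.round(M[:2,2],3),"F",np.round(o["force"],1),"w",round(o["width"]*9.18,2),"gf",round(float(o["gripper_force"]),1),"q7",round(o["joints"][6],2),"q",np.round(o["joints"],2))
if a:
    print("delta cm",np.round(M.T@(np.array(a[:3])-o["position"])*100,2))
    if len(a)>3:print("tool z turn",-np.radians(a[3])+np.arctan2(M[1,1],M[0,1]))
E
python3 d.py .5517 -.0723 .226 85.2
```

```text
t 4.2 pos [ 0.5536 -0.0733  0.227 ] yaw_y 85.26 tilt [0.001 0.   ] F [-0.2  0.4 -0.4] w 6.18 gf 0.0 q7 1.62 q [-0.16  0.33  0.26  1.75 -0.09  1.07  1.62]
delta cm [0.2  0.08 0.1 ]
tool z turn 0.001049408998080148
```

carry_out(claw=[6.2, 6.2, 6.2, 6.2, 6.2, 6.2, 6.2, 6.2, 6.2, 6.2, 6.2, 3.5, 3.5, 3.5, 3.5, 3.5, 3.5], delta_pos=[[0.2, 0.1, 0], [0, 0, 2], [0, 0, 2], [0, 0, 2], [0, 0, 2], [0, 0, 2], [0, 0, 2], [0, 0, 2], [0, 0, 1.4], [0, 0, 0.6], [0, 0, 0], [0, 0, 0], [0, 0, 0], [0, 0, 0], [0, 0, 0], [0, 0, 0], [0, 0, 0]], angular=[[0, 0, 0], [0, 0, 0], [0, 0, 0], [0, 0, 0], [0, 0, 0], [0, 0, 0], [0, 0, 0], [0, 0, 0], [0, 0, 0], [0, 0, 0], [0, 0, 0], [0, 0, 0], [0, 0, 0], [0, 0, 0], [0, 0, 0], [0, 0, 0], [0, 0, 0]], force=25)

```text
clock: 5.85
position: [0.5518, -0.0705, 0.0675]
ee_rot: [0.13, 3.137, 0.0]
force: [-1.0, 0.6, 7.2]
width: 0.489
gripper_force: 25.0
```

```bash
python3 d.py .5873 -.3038 .178 85.2; python3 -c "
from h import *
p=arm.get_image('side');save(p,'s2.png',(180,60,360,240),3)"
```

```text
t 5.8 pos [ 0.5518 -0.0705  0.0675] yaw_y 85.25 tilt [0.001 0.   ] F [-1.   0.6  7.2] w 4.49 gf 25.0 q7 1.67 q [-0.12  0.51  0.21  1.93 -0.16  0.72  1.67]
delta cm [ -5.49 -22.95 -11.05]
tool z turn 0.0009539264319537999
```

View pics/s2.png

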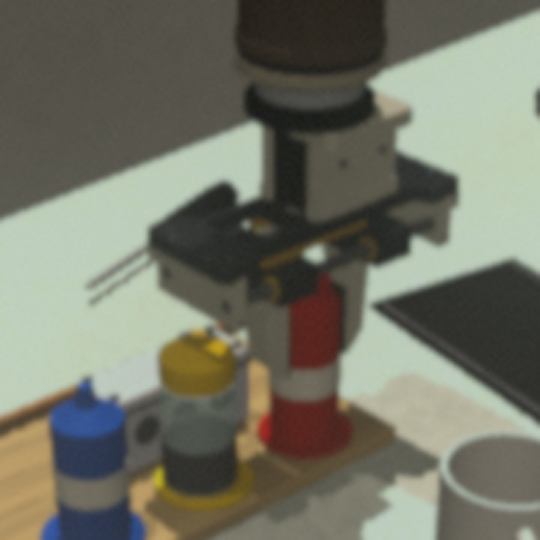

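The can is gripped at 4.49 cm opening. In the picture it stands upright with the fingers clear of the jar. Next I carry it to the mat.

carry_out(claw=[3.5, 3.5, 3.5, 3.5, 3.5, 3.5, 3.5, 3.5, 3.5, 3.5, 3.5, 3.5, 3.5, 3.5, 3.5, 3.5, 3.5, 3.5], delta_pos=[[0, 0, -1], [0, 0, -2.5], [0, 0, -3], [0, 0, -3], [0, 0, -1.5], [-0.3, -1.5, 0], [-0.75, -3, 0], [-0.75, -3, 0], [-0.75, -3, 0], [-0.75, -3, 0], [-0.75, -3, 0], [-0.75, -3, 0], [-0.5, -2.4, 0], [-0.2, -1, 0], [0, 0, 0], [0, 0, 2], [0, 0, 3], [0, 0, 2]], angular=[[0, 0, 0], [0, 0, 0], [0, 0, 0], [0, 0, 0], [0, 0, 0], [0, 0, 0], [0, 0, 0], [0, 0, 0], [0, 0, 0], [0, 0, 0], [0, 0, 0], [0, 0, 0], [0, 0, 0], [0, 0, 0], [0, 0, 0], [0, 0, 0], [0, 0, 0], [0, 0, 0]])

```text
clock: 7.7
position: [0.5864, -0.3007, 0.1047]
ee_rot: [-0.127, -3.137, -0.003]
force: [-0.8, 0.0, -1.8]
width: 0.486
gripper_force: 25.0
```

```bash
python3 d.py .5873 -.3038 .057 85.2
```

```text
t 7.7 pos [ 0.5864 -0.3007  0.1047] yaw_y 85.36 tilt [-0.002  0.002] F [-0.8  0.  -1.8] w 4.46 gf 25.0 q7 2.05 q [ 0.22  0.61  0.27  1.63 -0.19  0.93  2.05]
delta cm [-0.12 -0.31  4.77]
tool z turn 0.0028492853147998876
```

carry_out(claw=[3.5, 3.5, 3.5, 3.5, 3.5, 3.5], delta_pos=[[0, 0, 1.5], [0, 0, 1.5], [0, 0, 0.8], [0, 0, 0.5], [0, 0, 0], [0, 0, 0]], angular=[[0, 0, 0], [0, 0, 0], [0, 0, 0], [0, 0, 0], [0, 0, 0], [0, 0, 0]])

```text
clock: 8.3
position: [0.5874, -0.3036, 0.0644]
ee_rot: [0.13, 3.138, -0.001]
force: [-0.3, -0.0, -2.0]
width: 0.485
gripper_force: 25.0
```

```bash
python3 d.py .5873 -.3038 .057 85.2
```

```text
t 8.3 pos [ 0.5874 -0.3036  0.0644] yaw_y 85.24 tilt [ 0.001 -0.   ] F [-0.3 -0.  -2. ] w 4.46 gf 25.0 q7 2.06 q [ 0.23  0.66  0.25  1.66 -0.2   0.85  2.06]
delta cm [ 0.01 -0.02  0.74]
tool z turn 0.0007607054354912268
```

carry_out(claw=[3.5, 3.5, 3.5, 6.2, 6.2, 6.2, 6.2, 6.2, 6.2, 6.2, 6.2, 6.2, 6.2, 6.2, 6.2, 6.2, 6.2, 6.2, 6.2, 6.2], delta_pos=[[0, 0, 0.5], [0, 0, 0.25], [0, 0, 0], [0, 0, 0], [0, 0, 0], [0, 0, 0], [0, 0, 0], [0, 0, -2], [0, 0, -4], [0, 0, -4], [0, 0, -3], [0.3, 1.9, 0], [0.7, 4, 0], [0.7, 4, 0], [0.7, 4, 0], [0.7, 4, 0], [0.7, 4, 0], [0.7, 4, 0], [0.6, 3.5, 0], [0.4, 1.9, 0]], angular=[[0, 0, 0], [0, 0, 0], [0, 0, 0], [0, 0, 0], [0, 0, 0], [0, 0, 0], [0, 0, 0], [0, 0, 0], [0, 0, 0], [0, 0, 0], [0, 0, 0], [0, 0, 0], [0, 0, 0], [0, 0, 0], [0, 0, 0], [0, 0, 0], [0, 0, 0], [0, 0, 0], [0, 0, 0], [0, 0, 0]])

```text
clock: 10.3
position: [0.5571, 0.0177, 0.1856]
ee_rot: [-0.123, -3.138, -0.002]
force: [0.1, -0.5, -0.6]
width: 0.678
gripper_force: 0.0
```

```bash
python3 d.py .5588 .0124 .066 85.2; python3 -c "
from h import *
p=arm.get_image('side');save(p,'s3.png',(180,60,440,250),3)"
```

```text
t 10.3 pos [0.5571 0.0177 0.1856] yaw_y 85.5 tilt [-0.001  0.002] F [ 0.1 -0.5 -0.6] w 6.22 gf 0.0 q7 1.46 q [-0.3   0.37  0.23  1.81 -0.1   0.98  1.46]
delta cm [-0.23 -0.53 11.96]
tool z turn 0.00525001971947936
```

View pics/s3.png

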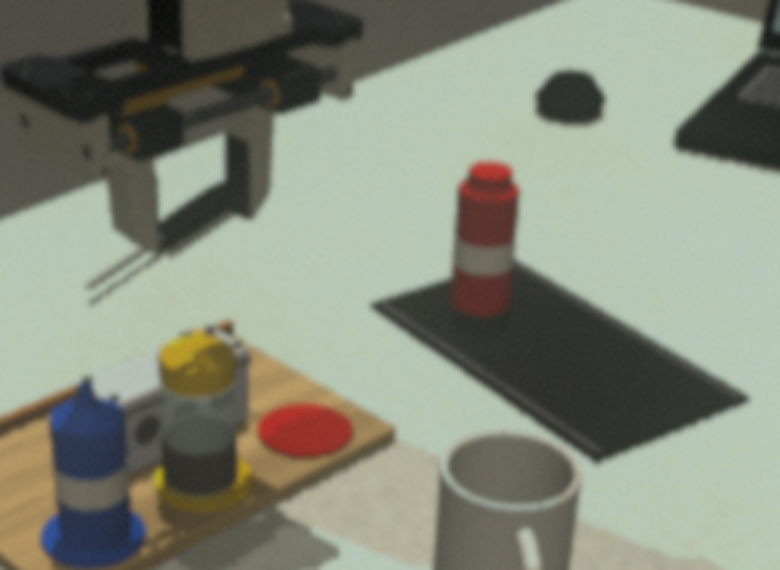

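carry_out(claw=[6.2, 6.2, 6.2, 6.2, 6.2, 6.2, 6.2, 6.2, 6.2, 3.5, 3.5, 3.5, 3.5, 3.5, 3.5], delta_pos=[[0, 0, 0], [0, 0, 1], [0, 0, 2], [0, 0, 2], [0, 0, 2], [0, 0, 2], [0, 0, 2], [0, 0, 1], [0, 0, 0], [0, 0, 0], [0, 0, 0], [0, 0, 0], [0, 0, 0], [0, 0, 0], [0, 0, 0]], angular=[[0, 0, 0], [0, 0, 0], [0, 0, 0], [0, 0, 0], [0, 0, 0], [0, 0, 0], [0, 0, 0], [0, 0, 0], [0, 0, 0], [0, 0, 0], [0, 0, 0], [0, 0, 0], [0, 0, 0], [0, 0, 0], [0, 0, 0]])

```text
clock: 11.85
position: [0.559, 0.0135, 0.0671]
ee_rot: [0.13, 3.137, 0.001]
force: [-0.2, 0.9, 6.8]
width: 0.499
gripper_force: 24.9
```

```bash
python3 d.py .5095 -.2854 .178 85.2; python3 -c "
from h import *
p=arm.get_image('side');f=p['frame'].astype(int)
m=(f[...,0]-np.maximum(f[...,1],f[...,2])>60);m[:190]=0;m[220:]=0;m[:,:262]=0;m[:,305:]=0
n,l,s,c=cv2.connectedComponentsWithStats(m.astype(np.uint8));i=1+np.argmax(s[1:,4]);print(s[i],c[i],pix2world(p,*c[i],.0145))"
```

```text
t 11.8 pos [0.559  0.0135 0.0671] yaw_y 85.27 tilt [0.002 0.   ] F [-0.2  0.9  6.8] w 4.58 gf 24.9 q7 1.51 q [-0.26  0.52  0.2   1.92 -0.15  0.72  1.51]
delta cm [  2.44 -30.18 -11.11]
tool z turn 0.0011608982787072453
[266 194  31  18 424] [281.45283019 202.63679245] [ 0.55079457 -0.07149871  0.0145    ]
```

carry_out(claw=[3.5, 3.5, 3.5, 3.5, 3.5, 3.5, 3.5, 3.5, 3.5, 3.5, 3.5, 3.5, 3.5, 3.5, 3.5, 3.5, 3.5], delta_pos=[[0, 0, -1], [0, 0, -2.5], [0, 0, -3], [0, 0, -3], [0, 0, -1.5], [0.1, -1.5, 0], [0.3, -3.5, 0], [0.3, -3.5, 0], [0.3, -3.5, 0], [0.3, -3.5, 0], [0.3, -3.5, 0], [0.3, -3.5, 0], [0.3, -3.5, 0], [0.2, -2.7, 0], [0.1, -1.5, 0], [0, 0, 0], [0, 0, 0]], angular=[[0, 0, 0], [0, 0, 0], [0, 0, 0], [0, 0, 0], [0, 0, 0], [0, 0, 0], [0, 0, 0], [0, 0, 0], [0, 0, 0], [0, 0, 0], [0, 0, 0], [0, 0, 0], [0, 0, 0], [0, 0, 0], [0, 0, 0], [0, 0, 0], [0, 0, 0]])

```text
clock: 13.6
position: [0.5079, -0.2849, 0.1756]
ee_rot: [-0.13, -3.138, -0.002]
force: [0.6, 0.9, -1.6]
width: 0.494
gripper_force: 24.9
```

```bash
python3 d.py .5095 -.2854 .0567 85.2
```

```text
t 13.6 pos [ 0.5079 -0.2849  0.1756] yaw_y 85.26 tilt [-0.001  0.001] F [ 0.6  0.9 -1.6] w 4.54 gf 24.9 q7 2.05 q [ 0.2   0.42  0.31  1.76 -0.15  0.98  2.05]
delta cm [-0.17 -0.05 11.89]
tool z turn 0.0010207182080625987
```

carry_out(claw=[3.5, 3.5, 3.5, 3.5, 3.5, 3.5, 3.5, 3.5, 3.5, 6.2, 6.2, 6.2, 6.2, 6.2, 6.2, 6.2, 6.2, 6.2], delta_pos=[[0, 0, 2], [0, 0, 3], [0, 0, 3], [0, 0, 2], [0, 0, 1.2], [0, 0, 0.4], [0, 0, 0.3], [0, 0, 0], [0, 0, 0], [0, 0, 0], [0, 0, 0], [0, 0, 0], [0, 0, 0], [0, 0, -2], [0, 0, -4], [0, 0, -4], [0, 0, -3], [0, 0, 0]], angular=[[0, 0, 0], [0, 0, 0], [0, 0, 0], [0, 0, 0], [0, 0, 0], [0, 0, 0], [0, 0, 0], [0, 0, 0], [0, 0, 0], [0, 0, 0], [0, 0, 0], [0, 0, 0], [0, 0, 0], [0, 0, 0], [0, 0, 0], [0, 0, 0], [0, 0, 0], [0, 0, 0]])

```text
clock: 15.4
position: [0.5104, -0.2872, 0.1918]
ee_rot: [0.13, 3.132, -0.004]
force: [0.6, -0.9, -0.1]
width: 0.672
gripper_force: 0.0
```

```bash
python3 d.py .5659 .0971 .066 85.2;python3 -c "
from h import *
p=arm.get_image('side');f=p['frame'].astype(int)
save(p,'s4.png',(180,100,440,290),3)
m=(np.minimum(f[...,0],f[...,1])-f[...,2]>70);m[:200]=0;m[235:]=0;m[:,:225]=0;m[:,270:]=0
n,l,s,c=cv2.connectedComponentsWithStats(m.astype(np.uint8));i=1+np.argmax(s[1:,4]);print(s[i],c[i],pix2world(p,*c[i],.0145))"
```

```text
t 15.4 pos [ 0.5104 -0.2872  0.1918] yaw_y 85.23 tilt [ 0.007 -0.003] F [ 0.6 -0.9 -0.1] w 6.17 gf 0.0 q7 2.05 q [ 0.19  0.4   0.32  1.74 -0.15  1.01  2.05]
delta cm [-2.24 38.79 12.51]
tool z turn 0.0006040997853953289
[231 210  34  20 528] [247.90340909 219.46969697] [0.55642338 0.01378011 0.0145    ]
```

View pics/s4.png

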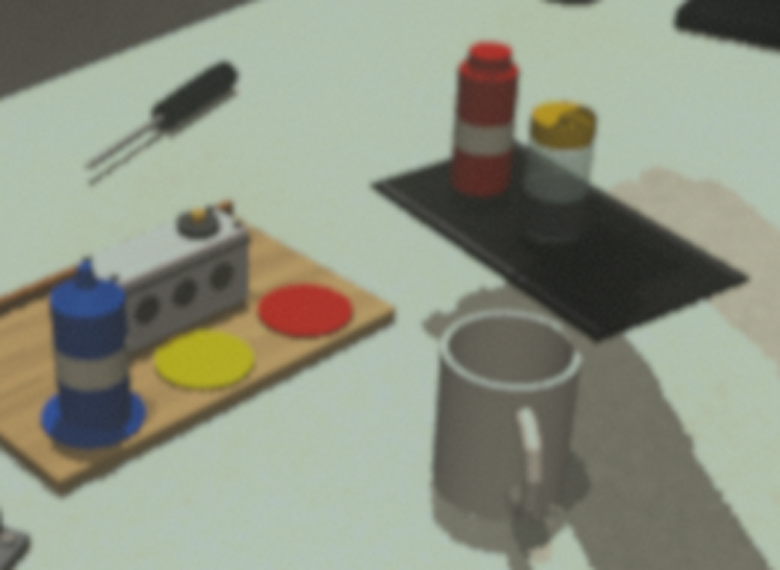

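Red and yellow stand upright on the mat, and the blue bottle is next.

carry_out(claw=[6.2, 6.2, 6.2, 6.2, 6.2, 6.2, 6.2, 6.2, 6.2, 6.2, 6.2, 6.2, 6.2], delta_pos=[[-0.2, 2.8, 0], [-0.2, 4, 0], [-0.2, 4, 0], [-0.2, 4, 0], [-0.2, 4, 0], [-0.2, 4, 0], [-0.3, 4, 0], [-0.3, 4, 0], [-0.3, 4, 0], [-0.2, 2.8, 0], [0, 1.1, 0], [0, 0, 0], [0, 0, 0]], angular=[[0, 0, 0], [0, 0, 0], [0, 0, 0], [0, 0, 0], [0, 0, 0], [0, 0, 0], [0, 0, 0], [0, 0, 0], [0, 0, 0], [0, 0, 0], [0, 0, 0], [0, 0, 0], [0, 0, 0]])

```text
clock: 16.75
position: [0.5628, 0.0962, 0.1866]
ee_rot: [-0.132, -3.138, 0.002]
force: [-0.3, -1.3, 0.3]
width: 0.674
gripper_force: 0.0
```

```bash
python3 d.py .5645 .098 .066 85.2
```

```text
t 16.8 pos [0.5628 0.0962 0.1866] yaw_y 85.17 tilt [-0.001 -0.001] F [-0.3 -1.3  0.3] w 6.19 gf 0.0 q7 1.31 q [-0.42  0.39  0.21  1.77 -0.09  1.    1.31]
delta cm [-0.17  0.21 12.06]
tool z turn -0.0004928988693260195
```

carry_out(claw=[6.2, 6.2, 6.2, 6.2, 6.2, 6.2, 6.2, 6.2, 6.2, 3.5, 3.5, 3.5, 3.5, 3.5, 3.5], delta_pos=[[-0.2, 0.2, 0], [0, 0, 1.6], [0, 0, 2], [0, 0, 2], [0, 0, 2], [0, 0, 2], [0, 0, 2], [0, 0, 1], [0, 0, 0], [0, 0, 0], [0, 0, 0], [0, 0, 0], [0, 0, 0], [0, 0, 0], [0, 0, 0]], angular=[[0, 0, 0], [0, 0, 0], [0, 0, 0], [0, 0, 0], [0, 0, 0], [0, 0, 0], [0, 0, 0], [0, 0, 0], [0, 0, 0], [0, 0, 0], [0, 0, 0], [0, 0, 0], [0, 0, 0], [0, 0, 0], [0, 0, 0]])

```text
clock: 18.25
position: [0.5661, 0.0996, 0.0621]
ee_rot: [0.131, 3.137, 0.0]
force: [-0.7, -2.0, 6.9]
width: 0.465
gripper_force: 24.9
```

```bash
python3 d.py .4317 -.267 .178 85.2
```

```text
t 18.2 pos [0.5661 0.0996 0.0621] yaw_y 85.23 tilt [0.002 0.   ] F [-0.7 -2.   6.9] w 4.27 gf 24.9 q7 1.35 q [-0.39  0.54  0.18  1.88 -0.14  0.73  1.35]
delta cm [ 10.32 -37.65 -11.62]
tool z turn 0.0005822976280527303
```

carry_out(claw=[3.5, 3.5, 3.5, 3.5, 3.5, 3.5, 3.5, 3.5, 3.5, 3.5, 3.5, 3.5, 3.5, 3.5, 3.5, 3.5, 3.5, 3.5, 3.5, 3.5], delta_pos=[[0, 0, -1], [0, 0, -2.5], [0, 0, -3], [0, 0, -3], [0, 0, -2], [0.4, -1.5, 0], [0.9, -3.3, 0], [0.9, -3.3, 0], [0.9, -3.3, 0], [0.9, -3.3, 0], [0.9, -3.3, 0], [0.9, -3.3, 0], [0.9, -3.3, 0], [0.9, -3.3, 0], [0.9, -3.3, 0], [0.9, -3.3, 0], [0.6, -2, 0], [0.3, -1.1, 0], [0, 0, 0], [0, 0, 0]], angular=[[0, 0, 0], [0, 0, 0], [0, 0, 0], [0, 0, 0], [0, 0, 0], [0, 0, 0], [0, 0, 0], [0, 0, 0], [0, 0, 0], [0, 0, 0], [0, 0, 0], [0, 0, 0], [0, 0, 0], [0, 0, 0], [0, 0, 0], [0, 0, 0], [0, 0, 0], [0, 0, 0], [0, 0, 0], [0, 0, 0]])

```text
clock: 20.25
position: [0.4316, -0.2653, 0.1758]
ee_rot: [-0.129, -3.138, -0.001]
force: [0.3, 0.8, -1.2]
width: 0.468
gripper_force: 24.8
```

```bash
python3 d.py .4317 -.267 .0517 85.2
```

```text
t 20.2 pos [ 0.4316 -0.2653  0.1758] yaw_y 85.29 tilt [-0.     0.001] F [ 0.3  0.8 -1.2] w 4.3 gf 24.8 q7 2.07 q [ 0.18  0.3   0.34  1.94 -0.13  0.92  2.07]
delta cm [-0.03 -0.18 12.41]
tool z turn 0.0014928747763827133
```

carry_out(claw=[3.5, 3.5, 3.5, 3.5, 3.5, 3.5, 3.5, 3.5, 3.5, 6.2, 6.2, 6.2, 6.2, 6.2, 6.2, 6.2, 6.2, 6.2, 6.2], delta_pos=[[0, 0, 2], [0, 0, 3], [0, 0, 3], [0, 0, 2], [0, 0, 1.5], [0, 0, 0.6], [0, 0, 0.3], [0, 0, 0], [0, 0, 0], [0, 0, 0], [0, 0, 0], [0, 0, 0], [0, 0, 0], [0, 0, -2], [0, 0, -4], [0, 0, -4], [0, 0, -4], [0, 0, 0], [0, 0, 0]], angular=[[0, 0, 0], [0, 0, 0], [0, 0, 0], [0, 0, 0], [0, 0, 0], [0, 0, 0], [0, 0, 0], [0, 0, 0], [0, 0, 0], [0, 0, 0], [0, 0, 0], [0, 0, 0], [0, 0, 0], [0, 0, 0], [0, 0, 0], [0, 0, 0], [0, 0, 0], [0, 0, 0], [0, 0, 0]])

```text
clock: 22.15
position: [0.432, -0.2665, 0.1931]
ee_rot: [0.13, 3.137, -0.001]
force: [-0.6, 0.0, 0.1]
width: 0.674
gripper_force: 0.0
```

```bash
python3 d.py .6125 -.005 .19 -4.6; python3 - <<'E'
from h import *
P={n:arm.get_image(n) for n in("top","side")}
save(P["top"],"t5.png",(100,90,500,310),2)
for n,p in P.items():
    f=p["frame"].astype(int);r,g,b=f[...,0],f[...,1],f[...,2]
    box={"top":(215,125,355,215),"side":(180,180,310,260)}[n]
    for nm,m in dict(red=r-np.maximum(g,b)>60,yellow=(np.minimum(r,g)-b>65)&(abs(r-g)<35),blue=b-np.maximum(r,g)>35).items():
        M=np.zeros_like(m);M[box[1]:box[3],box[0]:box[2]]=m[box[1]:box[3],box[0]:box[2]]
        k,l,s,c=cv2.connectedComponentsWithStats(M.astype(np.uint8))
        if k>1:
            i=1+np.argmax(s[1:,4]);print(n,nm,s[i],np.round(pix2world(p,*c[i],.0145),4))
    for r_ in arm.trace("gearbox",p)[:1]:
        print(n,"gb conf",r_["conf"])
p=P["top"];f=p["frame"];hsv=cv2.cvtColor(f,cv2.COLOR_RGB2HSV)
def rect(mask,z,n):
    c=max(cv2.findContours(mask.astype(np.uint8),0,cv2.CHAIN_APPROX_NONE)[0],key=cv2.contourArea)[:,0]
    W=np.array([pix2world(p,u,v,z)[:2] for u,v in c])
    (cx,cy),s,a=cv2.minAreaRect((W*1000).astype(np.float32));b=cv2.boxPoints(((cx,cy),s,a))
    l=max([b[1]-b[0],b[2]-b[1]],key=np.linalg.norm)
    print(n,np.round([cx,cy],1),np.round(s,1),round(np.degrees(np.arctan2(l[1],l[0]))%180,1))
S,V=hsv[...,1],hsv[...,2]
m=(S<60)&(V>110);m[:140]=0;m[175:]=0;m[:,:260]=0;m[:,330:]=0;rect(m,.067,"gbtop")
m=(f[...,0].astype(int)-f[...,2]>55);m[:160]=0;m[240:]=0;m[:,:100]=0;m[:,205:]=0;rect(m,.012,"seat")
E
```

```text
t 22.1 pos [ 0.432  -0.2665  0.1931] yaw_y 85.26 tilt [ 0.002 -0.001] F [-0.6  0.   0.1] w 6.19 gf 0.0 q7 2.06 q [ 0.16  0.28  0.36  1.92 -0.12  0.96  2.06]
delta cm [-15.82  27.55   0.34]
tool z turn 1.568331133878945
top red [311 178  29  29 661] [ 0.5521 -0.0721  0.0145]
top yellow [269 175  30  28 651] [0.5578 0.013  0.0145]
top blue [229 170  28  29 646] [0.5644 0.0978 0.0145]
top gb conf 0.6
side red [266 194  32  18 448] [ 0.551  -0.071   0.0145]
side yellow [231 210  34  20 535] [0.5563 0.0139 0.0145]
side blue [194 228  34  21 543] [0.5627 0.0989 0.0145]
side gb conf 0.69
gbtop [613.7  -6.2] [110.   39.1] 85.4
seat [523.7 283.4] [ 63.4 132.7] 110.3
```

View pics/t5.png

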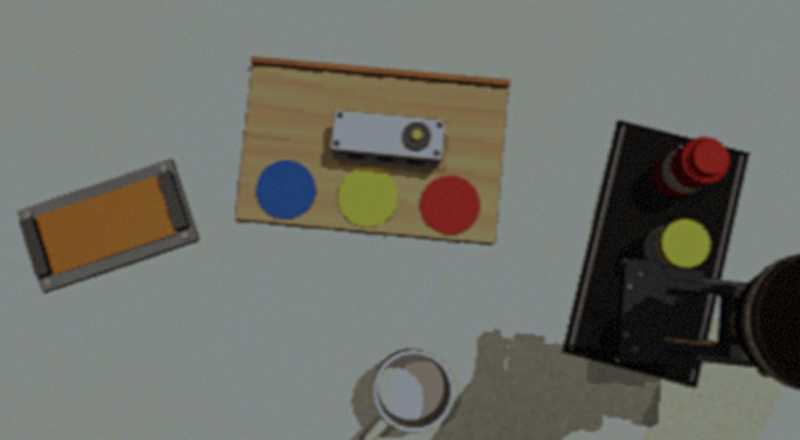

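The top view confirms all the discs. The bottle on the mat is under the gripper, and the seat is at (.5237,.2834), 110.3°. Next I turn the gripper and go above the gearbox.

carry_out(claw=[6.2, 6.2, 6.2, 6.2, 6.2, 6.2, 6.2, 6.2, 6.2, 6.2, 6.2, 6.2, 6.2, 6.2, 6.2, 6.2, 6.2, 6.2, 6.2, 6.2], delta_pos=[[0, 0, 0], [0, 0, 0], [0, 0, 0], [0, 0, 0], [0, 0, 0], [0, 0, 0], [0, 0, 0], [0, 0, 0], [0, 0, 0], [0, 0, 0], [0, 0, 0], [3.05, 1.78, 0], [3.05, 1.78, 0], [3.05, 1.78, 0], [3.05, 1.78, 0], [3.05, 1.78, 0], [3.05, 1.78, 0], [3.05, 1.78, 0], [3.05, 1.78, 0], [3.05, 1.78, 0]], angular=[[0, 0, 0.1426], [0, 0, 0.1426], [0, 0, 0.1426], [0, 0, 0.1426], [0, 0, 0.1426], [0, 0, 0.1426], [0, 0, 0.1426], [0, 0, 0.1426], [0, 0, 0.1426], [0, 0, 0.1426], [0, 0, 0.1426], [0, 0, 0], [0, 0, 0], [0, 0, 0], [0, 0, 0], [0, 0, 0], [0, 0, 0], [0, 0, 0], [0, 0, 0], [0, 0, 0]])

```text
clock: 24.35
position: [0.6135, -0.0044, 0.1909]
ee_rot: [-2.308, -2.129, 0.003]
force: [0.5, -0.5, -0.3]
width: 0.678
gripper_force: 0.0
```

carry_out(claw=[6.2, 6.2, 6.2], delta_pos=[[0, 0, 2], [0, 0, 0], [0, 0, 0]], angular=[[0, 0, 0], [0, 0, 0], [0, 0, 0]])

```text
clock: 24.65
position: [0.6123, -0.0066, 0.1714]
ee_rot: [-2.31, -2.128, 0.004]
force: [-0.3, -0.8, -0.8]
width: 0.674
gripper_force: 0.0
```

```bash
python3 d.py .6137 -.0062 .031 -4.6
```

```text
t 24.6 pos [ 0.6123 -0.0066  0.1714] yaw_y -4.69 tilt [-0.003 -0.001] F [-0.3 -0.8 -0.8] w 6.18 gf 0.0 q7 0.15 q [-0.49  0.51  0.61  1.71 -0.33  1.03  0.15]
delta cm [ 0.07  0.17 14.04]
tool z turn -0.0015979041952541434
```

carry_out(claw=[6.2, 6.2, 6.2, 6.2, 6.2, 6.2, 6.2, 6.2, 6.2, 6.2, 3, 3, 3, 3, 3, 3, 3], delta_pos=[[0, 0.1, 1], [0, 0, 2], [0, 0, 2], [0, 0, 2], [0, 0, 2], [0, 0, 2], [0, 0, 2], [0, 0, 1], [0, 0, 0], [0, 0, 0], [0, 0, 0], [0, 0, 0], [0, 0, 0], [0, 0, 0], [0, 0, 0], [0, 0, 0], [0, 0, 0]], angular=[[0, 0, 0], [0, 0, 0], [0, 0, 0], [0, 0, 0], [0, 0, 0], [0, 0, 0], [0, 0, 0], [0, 0, 0], [0, 0, 0], [0, 0, 0], [0, 0, 0], [0, 0, 0], [0, 0, 0], [0, 0, 0], [0, 0, 0], [0, 0, 0], [0, 0, 0]], force=40)

```text
clock: 26.35
position: [0.6144, -0.0056, 0.0327]
ee_rot: [-2.309, -2.13, -0.001]
force: [-2.6, 0.3, 5.6]
width: 0.436
gripper_force: 40.0
```

```bash
python3 d.py .5237 .2834 .131 20.3
```

```text
t 26.4 pos [ 0.6144 -0.0056  0.0327] yaw_y -4.62 tilt [0. 0.] F [-2.6  0.3  5.6] w 4.0 gf 40.0 q7 0.25 q [-0.41  0.68  0.5   1.82 -0.45  0.76  0.25]
delta cm [ 28.08 -11.36  -9.82]
tool z turn -0.4348848080639046
```

carry_out(claw=[3, 3, 3, 3, 3, 3, 3, 3, 3, 3, 3, 3, 3, 3, 3, 3, 3, 3, 3, 3], delta_pos=[[0, 0, -1], [0, 0, -2.5], [0, 0, -3], [0, 0, -2.5], [0, 0, -1], [1.5, -0.6, 0], [2.9, -1.2, 0], [3.1, -1.25, 0], [3.1, -1.25, 0], [3.1, -1.25, 0], [3.1, -1.25, 0], [3.1, -1.25, 0], [3.1, -1.25, 0], [2.9, -1.2, 0], [2.2, -0.86, 0], [0, 0, 0], [0, 0, 0], [0, 0, 0], [0, 0, 0], [0, 0, 0]], angular=[[0, 0, 0], [0, 0, 0], [0, 0, 0], [0, 0, 0], [0, 0, 0], [0, 0, 0], [0, 0, 0], [0, 0, 0], [0, 0, 0], [0, 0, 0], [0, 0, 0], [0, 0, 0], [0, 0, 0], [0, 0, 0], [0, 0, 0], [0, 0, -0.087], [0, 0, -0.087], [0, 0, -0.087], [0, 0, -0.087], [0, 0, -0.087]])

```text
clock: 28.35
position: [0.522, 0.2841, 0.1306]
ee_rot: [-1.788, -2.581, 0.004]
force: [0.3, 0.2, -3.9]
width: 0.432
gripper_force: 40.0
```

carry_out(claw=[3, 3, 3], delta_pos=[[0, 0, 0], [0, 0, 0], [0, 0, 0]], angular=[[0, 0, 0], [0, 0, 0], [0, 0, 0]])

```text
clock: 28.65
position: [0.5232, 0.2837, 0.1317]
ee_rot: [-1.797, -2.576, 0.001]
force: [0.9, 0.3, -3.9]
width: 0.434
gripper_force: 40.0
```

```bash
python3 d.py .5237 .2834 .033 20.3;  python3 -c "
from h import *
p=arm.get_image('side');save(p,'s6.png',(40,130,320,370),2.5)"
```

```text
t 28.6 pos [0.5232 0.2837 0.1317] yaw_y 20.2 tilt [-0.001 -0.   ] F [ 0.9  0.3 -3.9] w 3.98 gf 40.0 q7 0.03 q [-0.91  0.51  0.47  1.79 -0.28  0.91  0.03]
delta cm [-0.04  0.05  9.87]
tool z turn -0.0016714849184836233
```

View pics/s6.png

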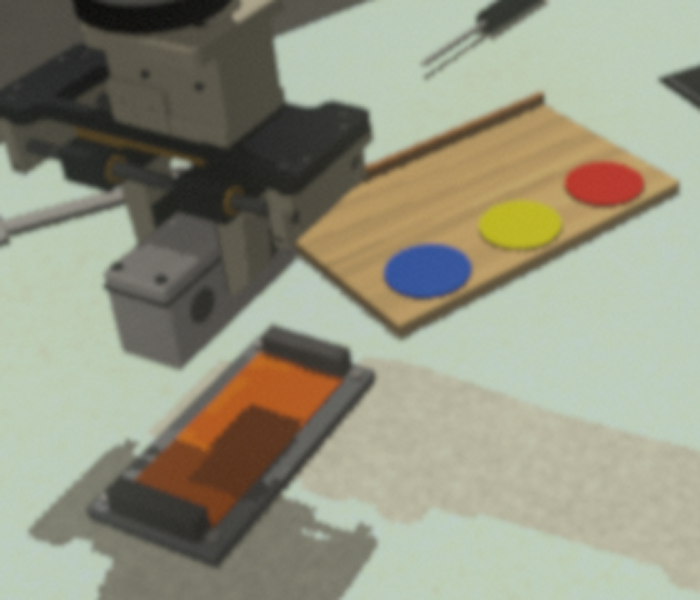

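carry_out(claw=[3, 3, 3, 3, 3, 3, 3, 3, 3, 6.2, 6.2, 6.2, 6.2, 6.2, 6.2, 6.2, 6.2, 6.2, 6.2, 6.2], delta_pos=[[0, 0, 1.5], [0, 0, 2.5], [0, 0, 2.5], [0, 0, 1.7], [0, 0, 1], [0, 0, 0.4], [0, 0, 0.25], [0, 0, 0], [0, 0, 0], [0, 0, 0], [0, 0, 0], [0, 0, 0], [0, 0, 0], [0, 0, -2], [0, 0, -4], [0, 0, -4], [0, 0, -4], [0, 0, -2], [0, 0, 0], [0, 0, 0]], angular=[[0, 0, 0], [0, 0, 0], [0, 0, 0], [0, 0, 0], [0, 0, 0], [0, 0, 0], [0, 0, 0], [0, 0, 0], [0, 0, 0], [0, 0, 0], [0, 0, 0], [0, 0, 0], [0, 0, 0], [0, 0, 0], [0, 0, 0], [0, 0, 0], [0, 0, 0], [0, 0, 0], [0, 0, 0], [0, 0, 0]])

```text
clock: 30.7
position: [0.5236, 0.2836, 0.1937]
ee_rot: [-1.795, -2.578, -0.001]
force: [-0.6, -0.5, 0.2]
width: 0.677
gripper_force: 0.0
```

```bash
python3 d.py .5095 -.2854 .19 20.3
```

```text
t 30.7 pos [0.5236 0.2836 0.1937] yaw_y 20.31 tilt [0.    0.001] F [-0.6 -0.5  0.2] w 6.22 gf 0.0 q7 -0.0 q [-0.94  0.44  0.5   1.72 -0.24  1.04 -0.  ]
delta cm [-52.87 -21.08   0.34]
tool z turn 0.0002355241351038595
```

carry_out(claw=[6.2, 6.2, 6.2, 6.2, 6.2, 6.2, 6.2, 6.2, 6.2, 6.2, 6.2, 6.2, 6.2, 6.2, 6.2, 6.2, 6.2, 6.2, 6.2, 6.2], delta_pos=[[0, 0, 0], [0, 0, 0], [0, 0, 0], [0, 0, 0], [0, 0, 0], [0, 0, 0], [0, 0, 0], [0, 0, 0], [0.32, -4, 0], [0.32, -4, 0], [0.32, -4, 0], [0.32, -4, 0], [0.32, -4, 0], [0.32, -4, 0], [0.32, -4, 0], [0.32, -4, 0], [0.32, -4, 0], [0.32, -4, 0], [0.32, -4, 0], [0.32, -4, 0]], angular=[[0, 0, -0.1416], [0, 0, -0.1416], [0, 0, -0.1416], [0, 0, -0.1416], [0, 0, -0.1416], [0, 0, -0.1416], [0, 0, -0.1416], [0, 0, -0.1416], [0, 0, 0], [0, 0, 0], [0, 0, 0], [0, 0, 0], [0, 0, 0], [0, 0, 0], [0, 0, 0], [0, 0, 0], [0, 0, 0], [0, 0, 0], [0, 0, 0], [0, 0, 0]])

```text
clock: 32.7
position: [0.444, -0.1927, 0.1924]
ee_rot: [-0.131, -3.137, -0.001]
force: [0.6, 0.3, -0.1]
width: 0.674
gripper_force: 0.0
```

carry_out(claw=[6.2, 6.2, 6.2, 6.2, 6.2], delta_pos=[[0.32, -4, 0], [0.3, -2.5, 0], [0.1, -1, 0], [0, 0, 0], [0, 0, 0]], angular=[[0, 0, 0], [0, 0, 0], [0, 0, 0], [0, 0, 0], [0, 0, 0]])

```text
clock: 33.2
position: [0.432, -0.2641, 0.193]
ee_rot: [-0.13, -3.138, -0.002]
force: [-0.1, 0.6, -1.0]
width: 0.674
gripper_force: 0.0
```

```bash
python3 d.py .4317 -.2665 .0515 85.2; python3 - <<'E'
from h import *
p=arm.get_image("top")
hsv=cv2.cvtColor(p["frame"],cv2.COLOR_RGB2HSV)
S,V=hsv[...,1],hsv[...,2]
save(p,"t7.png",(90,140,290,260),4)
q=arm.get_image("side")
for l,z in(("blue_bottle",.004),("red_can",.004),("yellow_jar",.004),("gearbox",.012)):
  for pp in(p,q):
    for r in arm.place_of(l,pp)[:1]:print(l,round(r["conf"],2),np.round(pix2world(pp,r["centre"][0]*560,r["centre"][1]*420,z),4))
E
```

```text
t 33.2 pos [ 0.432  -0.2641  0.193 ] yaw_y 85.27 tilt [-0.001  0.001] F [-0.1  0.6 -1. ] w 6.19 gf 0.0 q7 2.1 q [ 0.08  0.29  0.46  1.93 -0.15  0.96  2.1 ]
delta cm [-1.000e-02 -2.600e-01  1.415e+01]
tool z turn 0.0012276165755218393
blue_bottle 0.82 [ 0.4357 -0.2744  0.004 ]
red_can 0.93 [ 0.5894 -0.3045  0.004 ]
red_can 0.76 [ 0.589  -0.3109  0.004 ]
yellow_jar 0.95 [ 0.5126 -0.286   0.004 ]
yellow_jar 0.8 [ 0.5019 -0.2782  0.004 ]
gearbox 0.68 [0.5243 0.2891 0.012 ]
gearbox 0.88 [0.5199 0.2867 0.012 ]
```

View pics/t7.png

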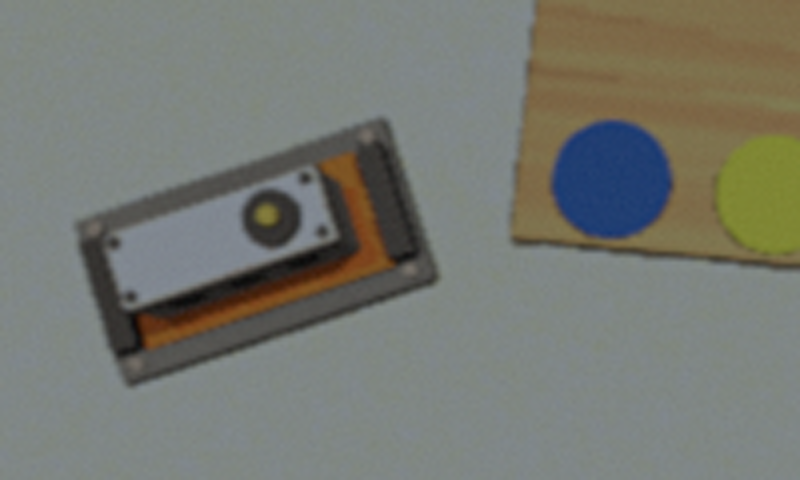

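In the top view the gearbox sits inside the fixture between the stops. Its apparent left shift is parallax, and I'll check that numerically next. Gripping the bottle now.

carry_out(claw=[6.2, 6.2, 6.2, 6.2, 6.2, 6.2, 6.2, 6.2, 6.2, 6.2, 3.5, 3.5, 3.5, 3.5, 3.5, 3.5], delta_pos=[[0, -0.25, 1], [0, 0, 2], [0, 0, 2], [0, 0, 2], [0, 0, 2], [0, 0, 2], [0, 0, 2], [0, 0, 1], [0, 0, 0.1], [0, 0, 0], [0, 0, 0], [0, 0, 0], [0, 0, 0], [0, 0, 0], [0, 0, 0], [0, 0, 0]], angular=[[0, 0, 0], [0, 0, 0], [0, 0, 0], [0, 0, 0], [0, 0, 0], [0, 0, 0], [0, 0, 0], [0, 0, 0], [0, 0, 0], [0, 0, 0], [0, 0, 0], [0, 0, 0], [0, 0, 0], [0, 0, 0], [0, 0, 0], [0, 0, 0]], force=25)

```text
clock: 35.3
position: [0.4322, -0.2683, 0.0532]
ee_rot: [0.131, 3.138, -0.0]
force: [-0.9, 0.6, 6.5]
width: 0.463
gripper_force: 25.0
```

```bash
python3 d.py .5636 .0983 .18 85.2; python3 - <<'E'
from h import *
p=arm.get_image("top");f=p["frame"];hsv=cv2.cvtColor(f,cv2.COLOR_RGB2HSV);S,V=hsv[...,1],hsv[...,2]
m=((S<60)&(V>110)).astype(np.uint8);m[:178]=0;m[222:]=0;m[:,:112]=0;m[:,180:]=0
n,l,s,c=cv2.connectedComponentsWithStats(m);
for i in range(1,n):
  if s[i,4]>300:
    cc=cv2.findContours((l==i).astype(np.uint8),0,1)[0][0][:,0]
    W=np.array([pix2world(p,u,v,.067)[:2]*1000 for u,v in cc]).astype(np.float32)
    print(s[i],cv2.minAreaRect(W))
E
```

```text
t 35.3 pos [ 0.4322 -0.2683  0.0532] yaw_y 85.21 tilt [ 0.001 -0.   ] F [-0.9  0.6  6.5] w 4.25 gf 25.0 q7 2.23 q [ 0.17  0.49  0.37  2.06 -0.29  0.64  2.23]
delta cm [-10.05  37.63 -12.67]
tool z turn 0.00022273288371654765
[112 178  47  16 389] ((549.5740966796875, 303.2100830078125), (29.664812088012695, 90.50007629394531), 1.2251856327056885)
[117 182  57  35 842] ((523.728759765625, 282.6947326660156), (37.63970184326172, 107.67151641845703), 19.963584899902344)
```

The gearbox is centred on the seat, less than 1 mm off. Carrying the bottle home.

carry_out(claw=[3.5, 3.5, 3.5, 3.5, 3.5, 3.5, 3.5, 3.5, 3.5, 3.5, 3.5, 3.5, 3.5, 3.5, 3.5, 3.5, 3.5, 3.5, 3.5, 3.5], delta_pos=[[0, 0, -1], [0, 0, -2.5], [0, 0, -3.5], [0, 0, -3.5], [0, 0, -2], [-0.4, 1.5, 0], [-0.9, 3.3, 0], [-0.9, 3.3, 0], [-0.9, 3.3, 0], [-0.9, 3.3, 0], [-0.9, 3.3, 0], [-0.9, 3.3, 0], [-0.9, 3.3, 0], [-0.9, 3.3, 0], [-0.9, 3.3, 0], [-0.9, 3.3, 0], [-0.5, 2.1, 0], [-0.15, 1, 0], [0, 0, 0], [0, 0, 0]], angular=[[0, 0, 0], [0, 0, 0], [0, 0, 0], [0, 0, 0], [0, 0, 0], [0, 0, 0], [0, 0, 0], [0, 0, 0], [0, 0, 0], [0, 0, 0], [0, 0, 0], [0, 0, 0], [0, 0, 0], [0, 0, 0], [0, 0, 0], [0, 0, 0], [0, 0, 0], [0, 0, 0], [0, 0, 0], [0, 0, 0]])

```text
clock: 37.35
position: [0.5629, 0.0964, 0.1778]
ee_rot: [-0.133, -3.138, 0.002]
force: [-0.3, 0.3, -1.8]
width: 0.461
gripper_force: 25.0
```

```bash
python3 d.py .5636 .0983 .0647 85.2
```

```text
t 37.4 pos [0.5629 0.0964 0.1778] yaw_y 85.13 tilt [-0.    -0.001] F [-0.3  0.3 -1.8] w 4.23 gf 25.0 q7 1.37 q [-0.51  0.4   0.34  1.79 -0.15  0.98  1.37]
delta cm [-0.06  0.2  11.31]
tool z turn -0.001195943448875969
```

carry_out(claw=[3.5, 3.5, 3.5, 3.5, 3.5, 3.5, 3.5, 3.5, 3.5, 6.2, 6.2, 6.2, 6.2, 6.2, 6.2, 6.2, 6.2, 6.2, 6.2], delta_pos=[[0, 0.1, 1.5], [0, 0, 2.5], [0, 0, 3], [0, 0, 2.2], [0, 0, 1.3], [0, 0, 0.5], [0, 0, 0.3], [0, 0, 0], [0, 0, 0], [0, 0, 0], [0, 0, 0], [0, 0, 0], [0, 0, 0], [0, 0, -2], [0, 0, -4], [0, 0, -4], [0, 0, -3], [0, 0, 0], [0, 0, 0]], angular=[[0, 0, 0], [0, 0, 0], [0, 0, 0], [0, 0, 0], [0, 0, 0], [0, 0, 0], [0, 0, 0], [0, 0, 0], [0, 0, 0], [0, 0, 0], [0, 0, 0], [0, 0, 0], [0, 0, 0], [0, 0, 0], [0, 0, 0], [0, 0, 0], [0, 0, 0], [0, 0, 0], [0, 0, 0]])

```text
clock: 39.25
position: [0.5636, 0.0992, 0.1952]
ee_rot: [0.131, 3.138, 0.001]
force: [-0.5, -0.3, 0.2]
width: 0.675
gripper_force: 0.0
```

```bash
python3 d.py .5095 -.2855 .057 85.2
```

```text
t 39.2 pos [0.5636 0.0992 0.1952] yaw_y 85.21 tilt [0.001 0.001] F [-0.5 -0.3  0.2] w 6.2 gf 0.0 q7 1.37 q [-0.52  0.38  0.34  1.77 -0.15  1.01  1.37]
delta cm [  2.2  -38.8   13.79]
tool z turn 0.00023988538164743112
```

carry_out(claw=[6.2, 6.2, 6.2, 6.2, 6.2, 6.2, 6.2, 6.2, 6.2, 6.2, 6.2, 6.2, 6.2], delta_pos=[[0.2, -2.8, 0], [0.2, -4, 0], [0.2, -4, 0], [0.2, -4, 0], [0.2, -4, 0], [0.2, -4, 0], [0.2, -4, 0], [0.3, -4, 0], [0.3, -4, 0], [0.2, -2.8, 0], [0, -1.2, 0], [0, 0, 0], [0, 0, 0]], angular=[[0, 0, 0], [0, 0, 0], [0, 0, 0], [0, 0, 0], [0, 0, 0], [0, 0, 0], [0, 0, 0], [0, 0, 0], [0, 0, 0], [0, 0, 0], [0, 0, 0], [0, 0, 0], [0, 0, 0]])

```text
clock: 40.55
position: [0.5093, -0.2839, 0.1938]
ee_rot: [-0.129, -3.138, -0.002]
force: [-0.1, 0.4, -0.1]
width: 0.679
gripper_force: 0.0
```

```bash
python3 d.py .5095 -.2855 .056 85.2;  python3 -c "
from h import *
p=arm.get_image('side');save(p,'s8.png',(60,60,440,350),2)"
```

```text
t 40.5 pos [ 0.5093 -0.2839  0.1938] yaw_y 85.28 tilt [-0.001  0.002] F [-0.1  0.4 -0.1] w 6.24 gf 0.0 q7 2.1 q [ 0.1   0.41  0.44  1.75 -0.2   1.03  2.1 ]
delta cm [-0.05 -0.18 13.78]
tool z turn 0.001380602973565015
```

View pics/s8.png

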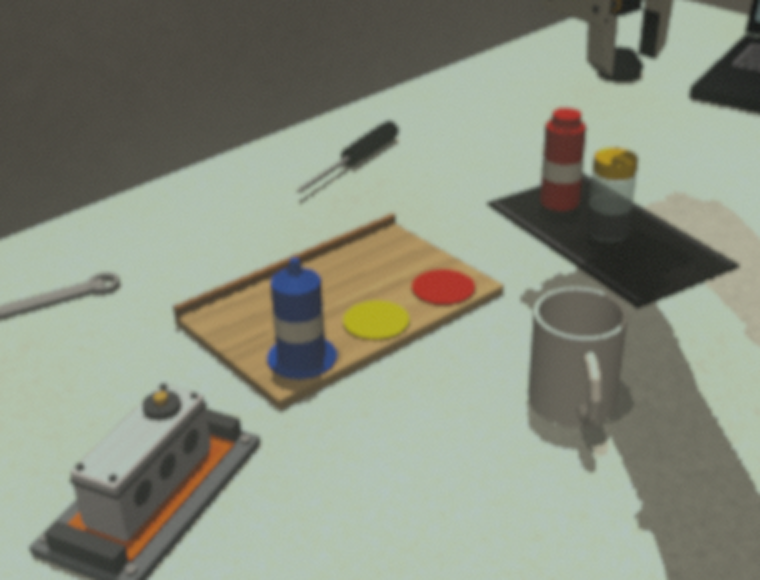

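The bottle stands upright on the blue disc, rim visible around its foot, and the gearbox is seated. Gripping the jar.

carry_out(claw=[6.2, 6.2, 6.2, 6.2, 6.2, 6.2, 6.2, 6.2, 6.2, 6.2, 3.5, 3.5, 3.5, 3.5, 3.5, 3.5], delta_pos=[[0, -0.1, 1], [0, 0, 2], [0, 0, 2], [0, 0, 2], [0, 0, 2], [0, 0, 2], [0, 0, 1.6], [0, 0, 1], [0, 0, 0], [0, 0, 0], [0, 0, 0], [0, 0, 0], [0, 0, 0], [0, 0, 0], [0, 0, 0], [0, 0, 0]], angular=[[0, 0, 0], [0, 0, 0], [0, 0, 0], [0, 0, 0], [0, 0, 0], [0, 0, 0], [0, 0, 0], [0, 0, 0], [0, 0, 0], [0, 0, 0], [0, 0, 0], [0, 0, 0], [0, 0, 0], [0, 0, 0], [0, 0, 0], [0, 0, 0]])

```text
clock: 42.2
position: [0.5095, -0.2868, 0.0593]
ee_rot: [0.131, 3.138, -0.0]
force: [-0.7, 2.2, 5.8]
width: 0.497
gripper_force: 25.0
```

```bash
python3 d.py .557 .0134 .178 85.2
```

```text
t 42.2 pos [ 0.5095 -0.2868  0.0593] yaw_y 85.21 tilt [ 0.001 -0.   ] F [-0.7  2.2  5.8] w 4.56 gf 25.0 q7 2.19 q [ 0.16  0.58  0.37  1.87 -0.3   0.75  2.19]
delta cm [ -2.24  30.31 -11.87]
tool z turn 0.00013299161784074975
```

carry_out(claw=[3.5, 3.5, 3.5, 3.5, 3.5, 3.5, 3.5, 3.5, 3.5, 3.5, 3.5, 3.5, 3.5, 3.5, 3.5, 3.5, 3.5, 3.5], delta_pos=[[0, 0, -1], [0, 0, -2.5], [0, 0, -3.5], [0, 0, -3], [0, 0, -2], [-0.1, 1.5, 0], [-0.25, 3.3, 0], [-0.25, 3.3, 0], [-0.25, 3.3, 0], [-0.25, 3.3, 0], [-0.25, 3.3, 0], [-0.25, 3.3, 0], [-0.25, 3.3, 0], [-0.2, 3.3, 0], [-0.1, 1.6, 0], [-0.1, 0.8, 0], [0, 0, 0], [0, 0, 0]], angular=[[0, 0, 0], [0, 0, 0], [0, 0, 0], [0, 0, 0], [0, 0, 0], [0, 0, 0], [0, 0, 0], [0, 0, 0], [0, 0, 0], [0, 0, 0], [0, 0, 0], [0, 0, 0], [0, 0, 0], [0, 0, 0], [0, 0, 0], [0, 0, 0], [0, 0, 0], [0, 0, 0]])

```text
clock: 44.0
position: [0.5563, 0.0117, 0.1785]
ee_rot: [-0.134, -3.138, 0.001]
force: [0.3, 0.0, -2.3]
width: 0.497
gripper_force: 25.0
```

```bash
python3 d.py .557 .0134 .0708 85.2
```

```text
t 44.0 pos [0.5563 0.0117 0.1785] yaw_y 85.11 tilt [-0.    -0.001] F [ 0.3  0.  -2.3] w 4.56 gf 25.0 q7 1.54 q [-0.4   0.38  0.38  1.83 -0.17  0.97  1.54]
delta cm [-0.06  0.18 10.77]
tool z turn -0.001541063161929257
```

carry_out(claw=[3.5, 3.5, 3.5, 3.5, 3.5, 3.5, 3.5, 3.5, 3.5, 6.2, 6.2, 6.2, 6.2, 6.2, 6.2, 6.2, 6.2, 6.2, 6.2], delta_pos=[[0, 0.1, 1.5], [0, 0, 2.5], [0, 0, 2.5], [0, 0, 2.2], [0, 0, 1.3], [0, 0, 0.5], [0, 0, 0.3], [0, 0, 0], [0, 0, 0], [0, 0, 0], [0, 0, 0], [0, 0, 0], [0, 0, 0], [0, 0, -2], [0, 0, -4], [0, 0, -4], [0, 0, -3], [0, 0, 0], [0, 0, 0]], angular=[[0, 0, 0], [0, 0, 0], [0, 0, 0], [0, 0, 0], [0, 0, 0], [0, 0, 0], [0, 0, 0], [0, 0, 0], [0, 0, 0], [0, 0, 0], [0, 0, 0], [0, 0, 0], [0, 0, 0], [0, 0, 0], [0, 0, 0], [0, 0, 0], [0, 0, 0], [0, 0, 0], [0, 0, 0]])

```text
clock: 45.9
position: [0.5571, 0.0145, 0.2012]
ee_rot: [0.131, 3.137, 0.001]
force: [-0.9, 0.4, -0.8]
width: 0.677
gripper_force: 0.0
```

```bash
python3 d.py .5874 -.3036 .057 85.2
```

```text
t 45.9 pos [0.5571 0.0145 0.2012] yaw_y 85.22 tilt [0.001 0.   ] F [-0.9  0.4 -0.8] w 6.21 gf 0.0 q7 1.52 q [-0.41  0.36  0.39  1.8  -0.16  1.01  1.52]
delta cm [ -5.65 -31.45  14.41]
tool z turn 0.0003258754731472191
```

carry_out(claw=[6.2, 6.2, 6.2, 6.2, 6.2, 6.2, 6.2, 6.2, 6.2, 6.2, 6.2, 6.2], delta_pos=[[-0.4, -2.2, 0], [-0.7, -4, 0], [-0.7, -4, 0], [-0.7, -4, 0], [-0.7, -4, 0], [-0.7, -4, 0], [-0.7, -4, 0], [-0.6, -3.2, 0], [-0.4, -2, 0], [0, 0, 0], [0, 0, 0], [0, 0, 0]], angular=[[0, 0, 0], [0, 0, 0], [0, 0, 0], [0, 0, 0], [0, 0, 0], [0, 0, 0], [0, 0, 0], [0, 0, 0], [0, 0, 0], [0, 0, 0], [0, 0, 0], [0, 0, 0]])

```text
clock: 47.1
position: [0.5863, -0.3015, 0.1997]
ee_rot: [-0.129, -3.138, -0.002]
force: [-0.3, -0.7, -0.2]
width: 0.678
gripper_force: 0.0
```

```bash
python3 d.py .5874 -.3036 .056 85.2
```

```text
t 47.1 pos [ 0.5863 -0.3015  0.1997] yaw_y 85.29 tilt [-0.001  0.002] F [-0.3 -0.7 -0.2] w 6.23 gf 0.0 q7 2.09 q [ 0.11  0.53  0.44  1.54 -0.24  1.12  2.09]
delta cm [-0.14 -0.22 14.37]
tool z turn 0.0015614431288679675
```

carry_out(claw=[6.2, 6.2, 6.2, 6.2, 6.2, 6.2, 6.2, 6.2, 6.2, 6.2, 3.5, 3.5, 3.5, 3.5, 3.5, 3.5], delta_pos=[[-0.1, -0.15, 1], [0, 0, 2], [0, 0, 2], [0, 0, 2], [0, 0, 2], [0, 0, 2], [0, 0, 2], [0, 0, 1.2], [0, 0, 0], [0, 0, 0], [0, 0, 0], [0, 0, 0], [0, 0, 0], [0, 0, 0], [0, 0, 0], [0, 0, 0]], angular=[[0, 0, 0], [0, 0, 0], [0, 0, 0], [0, 0, 0], [0, 0, 0], [0, 0, 0], [0, 0, 0], [0, 0, 0], [0, 0, 0], [0, 0, 0], [0, 0, 0], [0, 0, 0], [0, 0, 0], [0, 0, 0], [0, 0, 0], [0, 0, 0]])

```text
clock: 48.7
position: [0.5878, -0.3049, 0.0595]
ee_rot: [0.131, 3.138, -0.0]
force: [0.2, 2.2, 6.1]
width: 0.49
gripper_force: 24.9
```

```bash
python3 d.py .5515 -.0716 .178 85.2
```

```text
t 48.7 pos [ 0.5878 -0.3049  0.0595] yaw_y 85.22 tilt [ 0.001 -0.   ] F [0.2 2.2 6.1] w 4.5 gf 24.9 q7 2.15 q [ 0.16  0.68  0.38  1.67 -0.31  0.86  2.15]
delta cm [  5.55  22.94 -11.86]
tool z turn 0.00029810294939203175
```

carry_out(claw=[3.5, 3.5, 3.5, 3.5, 3.5, 3.5, 3.5, 3.5, 3.5, 3.5, 3.5, 3.5, 3.5, 3.5, 3.5, 3.5, 3.5], delta_pos=[[0, 0, -1], [0, 0, -2.5], [0, 0, -3.5], [0, 0, -3], [0, 0, -2], [0.4, 1.5, 0], [0.75, 3, 0], [0.75, 3, 0], [0.75, 3, 0], [0.75, 3, 0], [0.75, 3, 0], [0.75, 3, 0], [0.4, 2.3, 0], [0.2, 1, 0], [0, 0, 0], [0, 0, 0], [0, 0, 0]], angular=[[0, 0, 0], [0, 0, 0], [0, 0, 0], [0, 0, 0], [0, 0, 0], [0, 0, 0], [0, 0, 0], [0, 0, 0], [0, 0, 0], [0, 0, 0], [0, 0, 0], [0, 0, 0], [0, 0, 0], [0, 0, 0], [0, 0, 0], [0, 0, 0], [0, 0, 0]])

```text
clock: 50.4
position: [0.5513, -0.0748, 0.1786]
ee_rot: [-0.135, -3.139, 0.001]
force: [-0.4, 0.8, -2.2]
width: 0.485
gripper_force: 24.9
```

```bash
python3 d.py .5515 -.0716 .071 85.2
```

```text
t 50.4 pos [ 0.5513 -0.0748  0.1786] yaw_y 85.09 tilt [-0.    -0.001] F [-0.4  0.8 -2.2] w 4.45 gf 24.9 q7 1.71 q [-0.27  0.38  0.42  1.83 -0.19  0.97  1.71]
delta cm [1.000e-02 3.300e-01 1.076e+01]
tool z turn -0.0019770955521005718
```

carry_out(claw=[3.5, 3.5, 3.5, 3.5, 3.5, 3.5, 3.5, 3.5, 3.5, 6.2, 6.2, 6.2, 6.2, 6.2, 6.2, 6.2, 6.2, 6.2, 6.2], delta_pos=[[0, 0.2, 1.5], [0, 0, 2.5], [0, 0, 2.5], [0, 0, 2.2], [0, 0, 1.3], [0, 0, 0.5], [0, 0, 0.3], [0, 0, 0], [0, 0, 0], [0, 0, 0], [0, 0, 0], [0, 0, 0], [0, 0, 0], [0, 0, -2], [0, 0, -4], [0, 0, -4], [0, 0, -4], [0, 0, -4], [0, 0, 0]], angular=[[0, 0, 0], [0, 0, 0], [0, 0, 0], [0, 0, 0], [0, 0, 0], [0, 0, 0], [0, 0, 0], [0, 0, 0], [0, 0, 0], [0, 0, 0], [0, 0, 0], [0, 0, 0], [0, 0, 0], [0, 0, 0], [0, 0, 0], [0, 0, 0], [0, 0, 0], [0, 0, 0], [0, 0, 0]])

```text
clock: 52.3
position: [0.5544, -0.0718, 0.2563]
ee_rot: [0.132, 3.13, 0.001]
force: [-0.5, -0.1, 1.4]
width: 0.679
gripper_force: 0.0
```

carry_out(claw=[6.2, 6.2, 6.2, 6.2, 6.2, 6.2, 6.2, 6.2], delta_pos=[[0, -4, 0], [0, -4, 0], [0, -4, 0], [0, -4, 0], [0, -4, 0], [0, -4, 0], [0, 0, 0], [0, 0, 0]], angular=[[0, 0, 0], [0, 0, 0], [0, 0, 0], [0, 0, 0], [0, 0, 0], [0, 0, 0], [0, 0, 0], [0, 0, 0]])

```text
clock: 53.1
position: [0.5308, -0.3112, 0.25]
ee_rot: [-0.135, -3.138, -0.0]
force: [-0.2, 1.1, -0.5]
width: 0.673
gripper_force: 0.0
```

```bash
python3 d.py;  python3 - <<'E'
from h import *
q=arm.get_image('side');p=arm.get_image('top')
for pp,c,s in((q,(60,150,320,370),3),(p,(90,110,360,230),2.9)):
    n="f_%d.png"%c[0];save(pp,n,c,s);im=cv2.imread("pics/"+n)
    for g in((.5515,-.0716),(.557,.0134),(.5636,.0983)):
      for rr in(.031,.0225):
        C=[[g[0]+rr*np.cos(a),g[1]+rr*np.sin(a),.015] for a in np.linspace(0,6.28,60)]
        cv2.polylines(im,[np.int32([(w2pix(pp,X)-[c[0],c[1]]+.5)*s for X in C])],True,(0,255,0) if rr>.03 else (255,0,255))
    cv2.imwrite("pics/"+n,im)
E
```

```text
t 53.1 pos [ 0.5308 -0.3112  0.25  ] yaw_y 85.06 tilt [-0.001  0.   ] F [-0.2  1.1 -0.5] w 6.18 gf 0.0 q7 2.14 q [ 0.09  0.43  0.51  1.59 -0.22  1.18  2.14]
```

View pics/f_60.png

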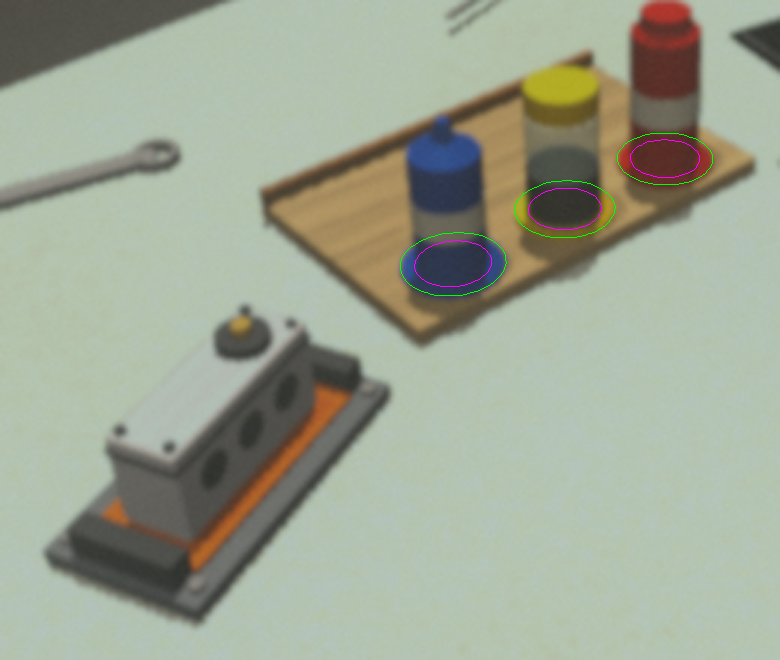

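View pics/f_90.png

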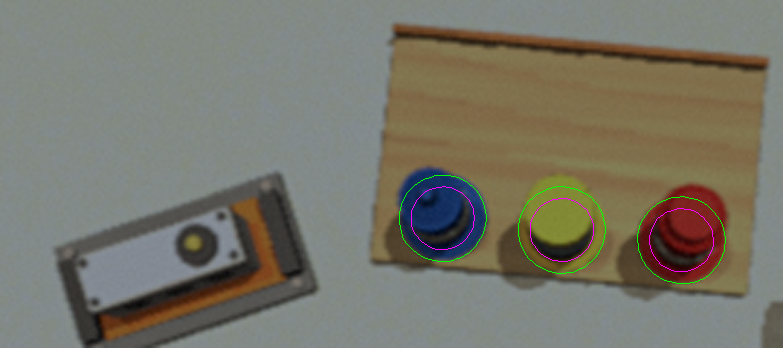

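All three stand upright and centred on their own discs, the gearbox is fully on the seat, and the gripper is clear. Handing in.

```bash
python3 -c "
from cell import arm
print(arm.sign_off())"
```

```text
the job is handed in; nothing more can be done
None
```

The job is handed in after about 53 s of robot time: the gearbox is upright on the orange seat between the end stops, the can, bottle and jar are each upright on their own disc, and the mug was left alone.

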